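Refit the matched bearing caps of a feed roller

ROBOT

A 7-joint arm with a two-finger parallel gripper is mounted at the origin on the work surface. World frame = base frame: x ahead of the robot, y to its left, z up, the work surface at z = 0. Lengths are in m, angles in rad, forces in N, time in s.
With the tool pointing down it reaches from about 0.35 to 0.9 m from the base axis. Payload 19.9 kg.
Tool frame: the origin (TCP) lies between the finger pads; the fingertips stand 19 mm ahead of it and the grasp point (between the pads) is the TCP; z points along the fingers, y is the line along which they close (so a half turn about z gives the same grasp; the last joint's range is limited). The gripper opens to 94 mm and grips with 3 to 60 N. Pads are 16 mm wide; open, the fingers measure 119 mm over their backs; the gripper's body (75 mm by 177 mm) begins 78 mm behind the grasp point.
Start: joints at [-0.042, 0.417, -0.01, 1.614, 0.005, 1.111, -0.053], TCP at [0.625, 0, 0.224] pointing down, gripper open.
Joint ranges: [-2.81, 2.81], [-0.39, 2.02], [-1.27, 1.25], [0.06, 2.57], [-1.19, 4.33], [0.19, 2], [-2.82, 2.82]. Speed limits (rad/s): [1.89, 1.89, 2.39, 2.39, 3.01, 3.01, 3.01].

INTERFACE

Orientations are given as a 3x3 rotation matrix whose columns are the frame's x, y, z axes.
In Python, from rig import robot gives the robot as it stands. Calls block until the motion is done:
- robot.move_ptp(position, orientation): joint-space move of the TCP to a pose.
- robot.move_linear(position, velocity=0.15, frame=None, threshold=None): straight line of the TCP; frame=None keeps the orientation; velocity is the mean speed in m/s. With threshold (N) it stops when the force on the tool has changed by that much, and returns True; else False.
- robot.goto_joints(angles): joint-space move.
- robot.gripper_to(opening): finger opening in m; the grip force is fixed at half the most; returns when the fingers have stopped.
- robot.pause(seconds).
- robot.ik(position, orientation): joint angles nearest the present ones, or None.
- robot.get_state(): the state.
- robot.grab_frame(name): name is "scene" or "side" or "wrist"; returns the picture (420x560x3 uint8, red, green, blue); there is no depth.
- robot.camera_info(name): a dict with "fx", "fy", "cx", "cy" (pixels), "dist" ([k1, k2, p1, p2, k3] as OpenCV has them; the pictures are not rectified), "rvec" (rotation vector, rad) and "tvec" (3), from world to camera coordinates, as OpenCV has them. Camera axes: x right, y down, z forward; pixel columns grow to the right and rows downward; lengths in m; the calibration is good to about 2 mm. A picture is of the moment at which its call begins: read the wrist's pose just before it. camera_info takes no time and is no camera call; for the wrist camera it gives the pose at the moment of the call.
A pose or a line that the arm cannot do raises robot.PlanningError and nothing moves.
- robot.sign_off(): hands the job in; it is judged then, once.
The state is a dict: "time": time; "qpos": joint angles; "joint_vel": joint speeds; "effort": joint torques, N m; "ee_pos": TCP position; "tool_rot": TCP orientation; "force": force on the tool from outside, world axes, zero at the start; "moment": the same for the moment, N m; "opening": finger opening in m; "grasp_force": force on a finger pad.
Only numpy, scipy, OpenCV 4.12 (cv2) and the standard library are available. Lean on these libraries where they do the work, as an engineer would, in place of code of your own. Each camera call takes 0.05 s, during which the arm holds its last target. There are 200 camera calls.

TASK

The feed roller of the board conveyor is back in its two bearing saddles: find the two caps in the black tray that were machined with these saddles, and refit each on its own saddle, with its notches over that saddle's lugs and seated fully home over the shaft. Lower the caps into place, do not drop them; let go of both, and leave the third cap, which belongs to another unit, and everything else where it lies.

Things in the scene. Friction and masses are not known exactly. Their poses are not given: they have to be found in the camera images.
- cap_wide_center (a point): Loose aluminium bearing cap, 0.25 kg, feet down in the tray (mm): one notch 18.5 wide at the -x end, one 10.5 wide at the +x end, both on the middle line. Point: the cap's centre, half-way up: 26 above its feet, 26 below the rib's top, 2 above the block's top. z up. Notches run the block's full height, open outward, 12 deep. Mates with saddle_wide only.
- cap_wide: Same cap (mm): block 80 long (x) x 36 wide (y) x 24 high, half bore of radius 11.5 under it along y; centred on top an upright grip rib 34 long (x) x 14 thick (y) x 28 high, 52 overall: take the rib by its thickness, from above. Origin: centre of the underside, 26 below the centre point, same axes.
- cap_twin_center (a point): Loose aluminium bearing cap, 0.25 kg, feet down in the tray (mm): two notches 8.5 wide, 11 either side of the middle, at the -x end; one 10.5 wide mid +x end. Point: the cap's centre, half-way up: 26 above its feet, 26 below the rib's top, 2 above the block's top. z up. Notches run the block's full height, open outward, 12 deep. Mates with saddle_twin only.
- cap_twin: Same cap (mm): block 80 long (x) x 36 wide (y) x 24 high, half bore of radius 11.5 under it along y; centred on top an upright grip rib 34 long (x) x 14 thick (y) x 28 high, 52 overall: take the rib by its thickness, from above. Origin: centre of the underside, 26 below the centre point, same axes.
- cap_spare_center (a point): Third cap, of another unit, same sizes and origin, with one 10.5 mm notch on the middle line at each end. Fits neither saddle; leave it in the tray. The point is its centre, half-way up, 26 mm above its feet.
- saddle_wide_seat (a point): Fixed lower bearing half (mm), face 80 x 36: a lug 16 wide at the -x end and one 8 wide at the +x end, on the middle line. Lugs: 12 high, x length 10, centred 35 out, bevelled. Point: on the shaft axis, middle of the parting face (46 above table); x across the shaft, y along it, z up. Cap home: centre 26 above this point, x and y axes the same way; a wrong or reversed cap stays proud or tilted.
- saddle_twin_seat (a point): Fixed lower bearing half (mm), face 80 x 36: two lugs 6 wide, 11 either side of the middle, at the -x end; one 8 wide mid +x end. Lugs: 12 high, x length 10, centred 35 out, bevelled. Point: on the shaft axis, middle of the parting face (46 above table); x across the shaft, y along it, z up. Cap home: centre 26 above this point, x and y axes the same way; a wrong or reversed cap stays proud or tilted.
- unit: Fixed roller unit: dark bed plate 130 (x) x 250 (y) x 12 mm thick, 20 mm shaft along y with its axis 46 mm above the table, black roller 40 mm in diameter and 86 long in the middle; the two saddles stand on it 80 mm either side of the middle, in either order. Origin: centre of the underside.
- tray: Shallow black tray, 270 (x) x 340 (y) mm, walls 14 mm high, floor 4 mm thick, in which the three caps stand in a row with at least 80 mm between their centres; origin at the centre of its underside. Fixed.
- screwdriver: Bystander: screwdriver 160 mm long lying along the tray's side nearest the robot. Leave alone.
- tin: Bystander: small brass tin, 36 mm wide, 26 mm high, near the tray's corner. Leave alone.
- board: Bystander: green circuit board in a black carrier, 120 x 150 mm, flat on the table beyond the roller unit. Leave alone.
- wrench: Bystander: wrench 150 mm long flat on the table beyond the tray. Leave alone.
- brush: Bystander: brush 150 mm long flat on the table near the robot. Leave alone.
Not all that is in view belongs to the job. Leave any purple look-alike of the cap_twin alone.

How it is judged:
By the outcome, as a careful person would: the job done as asked, in the order asked, and still so for the second after the job is handed in, with the robot touching nothing.
It also fails if it takes over 61 s, if anything falls off the work surface, if the arm or the gripper's body presses on something with over 40 N, if the wrist force passes 120 N, or if a joint passes its speed limit or range.

## Working session

There is one attempt and no reset: what is moved stays moved. The work goes in short steps, each a Python script; the robot and the scene stay as the last script left them, time stands still between calls to the robot, and variables do not carry over. Pictures are saved under pics/ and viewed, at most 10 in all, crops included, and the job is handed in when it is done.

```bash
mkdir -p pics; ls; python3 - <<'E'
from rig import robot
import cv2,numpy as np
for n in ("scene","side","wrist"):
    c=robot.camera_info(n); f=robot.grab_frame(n)
    cv2.imwrite(f"pics/{n}0.png",f[:,:,::-1])
    R=cv2.Rodrigues(np.array(c["rvec"],float))[0]
    print(n,c["fx"],c["dist"],(-R.T@np.array(c["tvec"]).ravel()).round(3),R[2].round(2))
s=cv2.imread("pics/scene0.png");t=cv2.imread("pics/side0.png")
E
```

```text
pics
scene 391.3984035135229 [-0.06964503  0.          0.          0.          0.        ] [0.984 0.487 0.591] [-0.52 -0.56 -0.64]
side 391.7637394372216 [0.00757459 0.         0.         0.         0.        ] [ 0.224 -0.696  0.648] [ 0.34  0.73 -0.6 ]
wrist 345.78947673480525 [-0.08986717  0.          0.          0.          0.        ] [0.625 0.068 0.383] [-0.   -0.23 -0.97]
```

View pics/scene0.png

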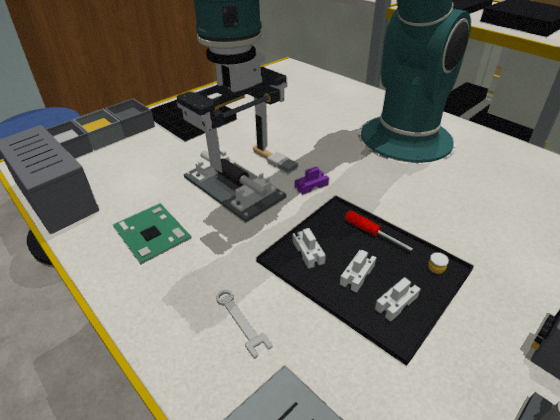

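View pics/wrist0.png

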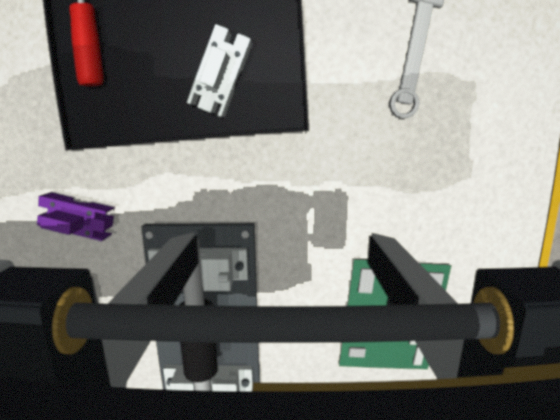

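The scene view shows three light caps in the tray at about (309,245), (358,268) and (400,297). The purple look-alike is outside it at (312,180), and the unit is at (238,180). The wrist view shows one cap at (219,70) and the unit at (200,300). I'll get rough positions next, then look from above.

```bash
cat > h.py <<'E'
from rig import robot
import cv2,numpy as np
def cam(n):
    c=robot.camera_info(n); K=np.array([[c["fx"],0,c["cx"]],[0,c["fy"],c["cy"]],[0,0,1.]])
    return K,np.array(c["dist"],float),np.array(c["rvec"],float).ravel(),np.array(c["tvec"],float).ravel()
def ray(C,uv,z):
    K,d,r,t=C; R=cv2.Rodrigues(r)[0]; o=-R.T@t
    p=cv2.undistortPoints(np.array(uv,float).reshape(-1,1,2),K,d)[:,0]
    v=np.c_[p,np.ones(len(p))]@R
    return o+v*((z-o[2])/v[:,2])[:,None]
def proj(C,P): return cv2.projectPoints(np.array(P,float).reshape(-1,1,3),C[2],C[3],C[0],C[1])[0][:,0]
def down(a):  # tool y axis at world angle a, z down
    y=np.array([np.cos(a),np.sin(a),0]); z=np.array([0,0,-1.]); return np.c_[np.cross(y,z),y,z]
def shot(name,cam_="wrist"):
    C=cam(cam_); f=robot.grab_frame(cam_)[:,:,::-1].copy(); cv2.imwrite(f"pics/{name}.png",f); np.savez(f"pics/{name}.npz",K=C[0],d=C[1],r=C[2],t=C[3]); return C,f
def load(name):
    q=np.load(f"pics/{name}.npz"); return (q["K"],q["d"],q["r"],q["t"]),cv2.imread(f"pics/{name}.png")
E
python3 - <<'E'
from h import *
C=cam("scene")
print(ray(C,[(309,245),(358,268),(400,297),(312,180),(238,180)],.04).round(3))
print(robot.get_state()["tool_rot"].round(2))
R=down(np.pi/2) if 0 else robot.get_state()["tool_rot"]
for p in ((.62,.12,.26),(.58,.2,.3),(.58,.2,.25)):
    print(p,robot.ik(p,R))
robot.move_ptp((.58,.17,.25),R); shot("tray1")
robot.move_ptp((.56,-.15,.2),R); shot("unit1")
print(robot.get_state()["time"])
E
python3 -c "
import cv2,numpy as np
a=cv2.imread('pics/tray1.png');b=cv2.imread('pics/unit1.png')
cv2.imwrite('pics/both.png',cv2.resize(np.vstack([a[:300],b[:300]]),(560,600)))"
```

```text
[[ 0.572  0.131  0.04 ]
 [ 0.551  0.236  0.04 ]
 [ 0.552  0.328  0.04 ]
 [ 0.408 -0.012  0.04 ]
 [ 0.535 -0.136  0.04 ]]
[[-0.  1. -0.]
 [ 1.  0. -0.]
 [-0. -0. -1.]]
(0.62, 0.12, 0.26) [-0.20400839  0.40132681 -0.04815481  1.55405358  0.02015748  1.18753756
 -0.25588937]
(0.58, 0.2, 0.3) [-0.32215762  0.34102111 -0.07826575  1.54887443  0.02728149  1.25358534
 -0.40445859]
(0.58, 0.2, 0.25) [-0.32173285  0.37697354 -0.07887087  1.61263493  0.03146986  1.15404494
 -0.40784477]
2.225
```

View pics/both.png

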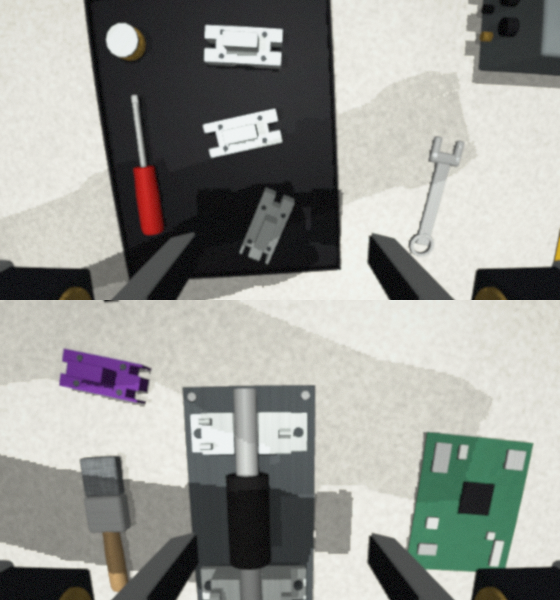

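The top half shows the caps at (243,45), (242,133) and (267,226). The bottom half shows the +y saddle with two lugs on its left and one on its right, so it is saddle_twin with its -x end towards world -x. The -y saddle is cut off, so I'll look at it and zoom in on the caps.

```bash
python3 - <<'E'
from h import *
R=robot.get_state()["tool_rot"]
robot.move_ptp((.56,-.27,.2),R); C,f=shot("unit2")
_,a=load("tray1")
z=lambda im,y0,x0: cv2.resize(im[y0:y0+100,x0:x0+130],None,fx=3,fy=3,interpolation=cv2.INTER_CUBIC)
d=z(a,180,205)
m=np.vstack([np.hstack([z(a,0,180),z(a,85,180)]),np.hstack([cv2.convertScaleAbs(d,alpha=1.6),np.zeros_like(d)])])
g=cv2.resize(f[60:300,170:370],(0,0),fx=1.25,fy=1.25)
m[300:600,390:390+250]=g
cv2.imwrite("pics/zoom1.png",m)
E
```

```text
(no output)
```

View pics/zoom1.png

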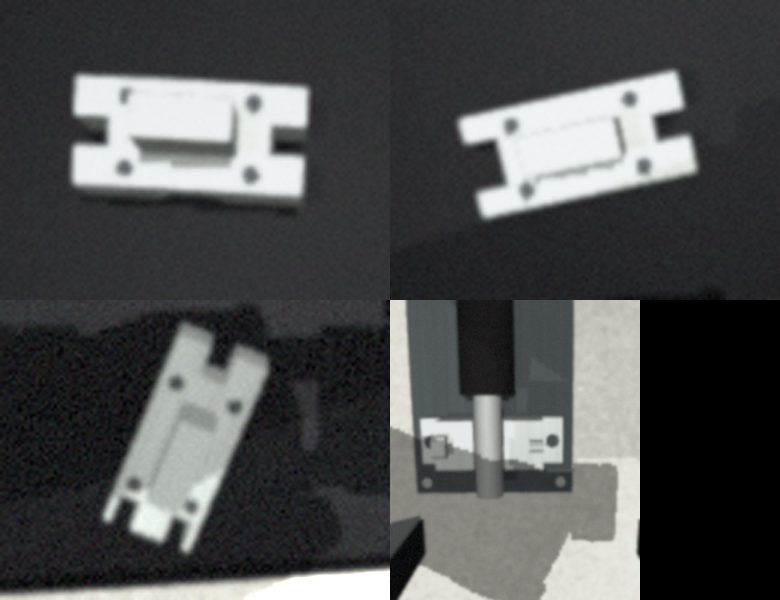

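Top left is the spare, with equal single notches. Top right is cap_wide, with its wide notch on the left. Bottom left is cap_twin, with its two notches at the lower end. The saddle lugs need a closer zoom.

```bash
python3 - <<'E'
from h import *
_,a=load("unit1");_,b=load("unit2")
z=lambda im,y0,x0: cv2.resize(im[y0:y0+58,x0:x0+140],None,fx=5,fy=5,interpolation=cv2.INTER_CUBIC)
cv2.imwrite("pics/zoom2.png",np.vstack([z(a,104,180),z(b,145,178)]))
E
```

```text
(no output)
```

View pics/zoom2.png

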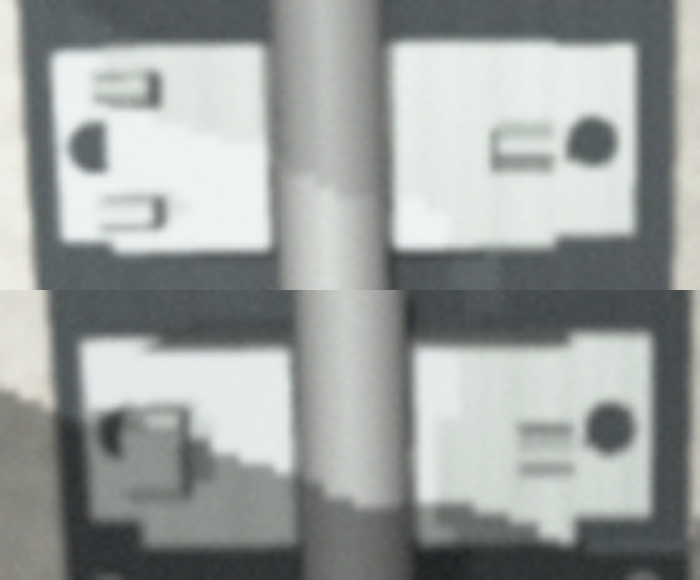

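All four ends are now readable. The +y saddle is twin (two lugs left, one right). The -y saddle is wide (wide lug left, narrow right). Both have their -x end towards world -x. Next I'll compute poses from the screw holes and saddle corners, then take a close look at each saddle in the placing orientation.

```bash
cat > m.py <<'E'
from h import *
A=lambda l,s,o:(np.array(l,float)/s+o)
C,_=load("tray1")
W=ray(C,A([(122,125),(239,98),(137,190),(253,166)],3,(180,85)),.028)   # -x,+y ; +x,+y ; -x,-y ; +x,-y
T=ray(C,A([(135,184),(176,82),(191,206),(235,106)],3,(205,180)),.028)
def pose(P):
    v=P[1]-P[0]+P[3]-P[2]; return P.mean(0)[:2],np.arctan2(v[1],v[0]),np.linalg.norm(v)/2,np.linalg.norm(P[0]-P[2])
cw,ct=pose(W),pose(T)
S=ray(load("unit1")[0],A([(346,142)],5,(180,104)),.046)[0]
V=ray(load("unit2")[0],A([(368.5,138.7)],5,(178,145)),.046)[0]
uy=np.arctan2(*(-(S-V)[:1]),(S-V)[1])
E
python3 - <<'E'
from m import *
print("wide",cw,"twin",ct);print(S,V,np.linalg.norm(S-V),uy)
a=uy-np.pi/2
robot.gripper_to(.06)
for n,P in (("v",V),("s",S)):
    robot.move_ptp((P[0]-.03,P[1],.17),down(a)); shot("sad_"+n)
print(robot.get_state()["time"],robot.get_state()["qpos"].round(2))
v,s=load("sad_v")[1],load("sad_s")[1]
cv2.imwrite("pics/sads.png",np.hstack([v[:,90:470],s[:,90:470]]))
E
```

```text
wide (array([0.53633036, 0.22684673]), np.float64(0.20639026830122845), np.float64(0.04340802180977641), np.float64(0.023844402972857913)) twin (array([0.56104151, 0.11904504]), np.float64(1.1778491848292223), np.float64(0.04400204569332435), np.float64(0.023497416962418468))
[ 0.53060401 -0.08883611  0.046     ] [ 0.5319464  -0.24609032  0.046     ] 0.15725993350489498 0.008536238256608503
5.65 [-0.21  0.29  0.38  1.96 -0.13  0.91 -1.32]
```

View pics/sads.png

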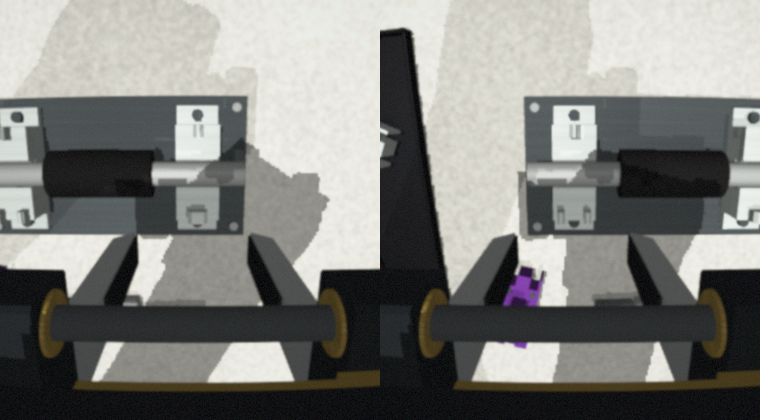

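In the left image saddle_wide is at (197,168); in the right image saddle_twin is at (573,168). I'll cross-check with the bed corners, whose size is known, and pick cap_twin.

```bash
python3 - <<'E'
from m import *
a=ray(load("sad_v")[0],[(337,96),(333.5,235)],.012); b=ray(load("sad_s")[0],[(235,96.5),(235,236)],.012)
print(a.round(4),b.round(4)); c=(a.sum(0)+b.sum(0))/4; d=b.mean(0)-a.mean(0)
print("centre",c.round(4),"len",np.linalg.norm(d),"yaw",np.arctan2(-d[0],d[1]), "SV mid",(S+V)/2)
p,y,_,_=ct; a=y-np.pi/2
robot.move_ptp((*p,.12),down(a))
robot.move_linear((*p,.0515),velocity=.1)
robot.gripper_to(.0)
s=robot.get_state(); print(s["opening"],s["grasp_force"],s["ee_pos"],s["time"])
robot.move_linear((*p,.14),velocity=.12); s=robot.get_state(); print(s["opening"],s["force"],s["time"])
robot.move_ptp((S[0],S[1],.16),down(uy-np.pi/2)); _,f=shot("hold_s"); print(robot.get_state()["time"])
_,e=load("sad_s")
cv2.imwrite("pics/z3.png",np.hstack([cv2.resize(f[100:350,180:380],(400,500)),cv2.resize(e[90:250,220:348],(400,500))]))
E
```

```text
[[ 0.5938 -0.2932  0.012 ]
 [ 0.4645 -0.2954  0.012 ]] [[ 0.5912 -0.0456  0.012 ]
 [ 0.4613 -0.0429  0.012 ]]
centre [ 0.5277 -0.1693  0.012 ] len 0.2500679059291164 yaw 0.011615446551088243 SV mid [ 0.53127521 -0.16746322  0.046     ]
0.014051296066165116 29.999219477176666 [0.56102451 0.1190399  0.05150143] 8.15
0.01337751516187069 [ 0.02080274  0.02038484 -1.82549141] 9.0417
9.9417
```

View pics/z3.png

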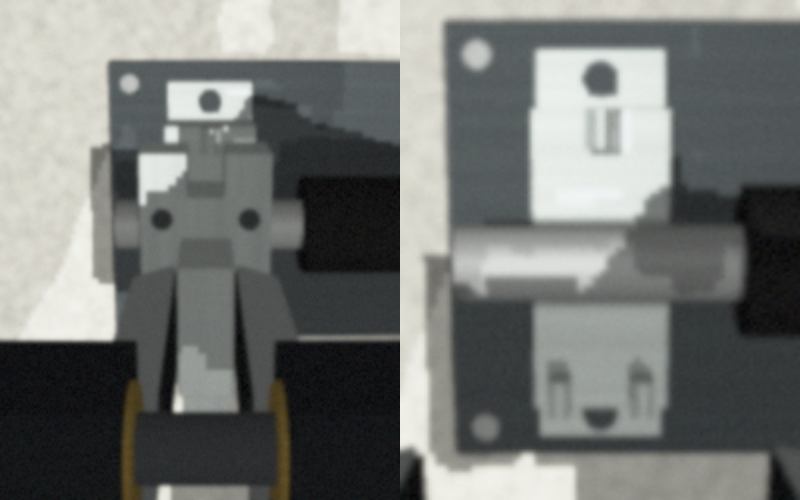

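On the left, cap_twin is in the hand with its single notch facing +x; its front-edge corners are at crop (138,150) and (271,147). On the right is the empty saddle_twin: the 36 mm face spans crop columns 530–672 and rows 107–410. My earlier corners included a lower flange, which explains the 3 mm discrepancy. I'll compute relative offsets in the same wrist orientation.

```bash
python3 - <<'E'
from m import *
Cs,Ch=load("sad_s")[0],load("hold_s")[0]
f=ray(Cs,A([(130,107),(272,107),(133,410),(268,410)],3.125,(220,90)),.046)
print("face",f.round(4),f.mean(0).round(4))
print("lugs +x, -x",ray(Cs,A([(203,120),(160,400),(241,400)],3.125,(220,90)),.058).round(4))
h=ray(Ch,A([(138,150),(271,147)],2,(180,100)),.1365); print("cap +x end",h.round(4),"mid",h.mean(0).round(4))
n=ray(Ch,A([(187,150),(225,150)],2,(180,100)),.1365);print("notch",n.round(4))
b=ray(Ch,A([(162,219),(249,219)],2,(180,100)),.1365);print("holes",b.round(4))
print(robot.get_state()["ee_pos"],uy)
E
```

```text
face [[ 0.5672 -0.0712  0.046 ]
 [ 0.5675 -0.1076  0.046 ]
 [ 0.4863 -0.0716  0.046 ]
 [ 0.4866 -0.1085  0.046 ]] [ 0.5269 -0.0897  0.046 ]
lugs +x, -x [[ 0.5642 -0.0899  0.058 ]
 [ 0.4926 -0.0794  0.058 ]
 [ 0.4928 -0.1005  0.058 ]]
cap +x end [[ 0.5709 -0.0694  0.1365]
 [ 0.5721 -0.1047  0.1365]] mid [ 0.5715 -0.0871  0.1365]
notch [[ 0.571  -0.0824  0.1365]
 [ 0.5711 -0.0925  0.1365]]
holes [[ 0.552  -0.0757  0.1365]
 [ 0.5523 -0.0994  0.1365]]
[ 0.53076564 -0.08761321  0.1595276 ] 0.008536238256608503
```

The cap is centred on the TCP to within about 0.7 mm. Face, lugs and bed all put saddle_twin at about (0.527, -0.0897). Lowering with force guarding.

```bash
cat > place.py <<'E'
from h import *
def lower(x,y,yaw,zh,fz=12):
    F=down(yaw-np.pi/2); t=np.array([x,y])
    robot.move_linear((x,y,zh+.02),velocity=.06,frame=F); robot.pause(.2)
    s=robot.get_state(); print("above",s["ee_pos"].round(4),s["force"].round(1))
    hit=robot.move_linear((x,y,zh-.002),velocity=.02,threshold=fz)
    s=robot.get_state(); print("hit",hit,s["ee_pos"].round(4),"proud mm",round(1e3*(s["ee_pos"][2]-zh),1),s["force"].round(1),s["moment"].round(2),s["time"])
E
python3 - <<'E'
from place import *
lower(.5272,-.0896,.010,.0935)
E
```

```text
above [ 0.5274 -0.0896  0.1138] [-0.4 -0.9 -1.7]
hit True [ 0.5271 -0.0896  0.0934] proud mm -0.1 [-2.   0.4  7.2] [0.23 0.55 0.02] 12.0
```

Contact came at home height (-0.1 mm), so the cap is seated. I'll release it, fetch cap_wide, hover over saddle_wide and look.

```bash
python3 - <<'E'
from m import *
robot.gripper_to(.034); s=robot.get_state()["ee_pos"]
robot.move_linear((s[0],s[1],.16),velocity=.12)
p,y,_,_=cw; a=y-np.pi/2
robot.move_ptp((*p,.12),down(a)); robot.gripper_to(.05)
robot.move_linear((*p,.0515),velocity=.1)
robot.gripper_to(.0)
s=robot.get_state(); print(s["opening"],s["grasp_force"],s["ee_pos"])
robot.move_linear((*p,.14),velocity=.12); s=robot.get_state(); print(s["opening"],s["force"],s["time"])
robot.move_ptp((.5287,-.2496,.16),down(.01-np.pi/2)); robot.pause(.3); _,f=shot("hold_v"); print(robot.get_state()["ee_pos"],robot.get_state()["time"])
_,e=load("sad_v")
cv2.imwrite("pics/z4.png",np.hstack([cv2.resize(f[100:350,180:380],(400,500)),cv2.resize(e[90:250,220:348],(400,500))]))
E
```

```text
0.013909563366136394 30.00045597553253 [0.53636613 0.22683352 0.0515872 ]
0.01354684587521808 [ 0.04150992 -0.12424692 -2.87481985] 17.3083
[ 0.52883252 -0.24930525  0.15998642] 19.4
```

View pics/z4.png

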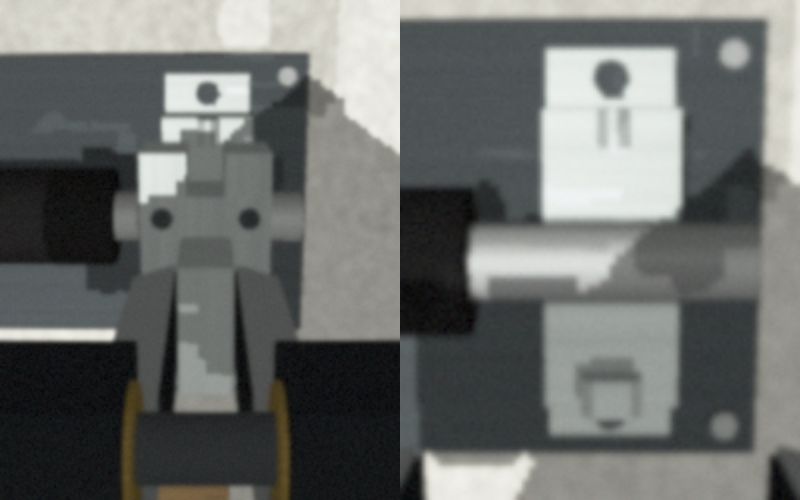

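In the hand, cap_wide sits at the same pixels as the twin did (holes at (162,219) and (249,219)), so it is centred. The saddle_wide face spans crop columns 541–683 and rows 107–408.

```bash
python3 - <<'E'
from m import *
from place import lower
f=ray(load("sad_v")[0],A([(141,107),(283,107),(143,409),(280,409)],3.125,(220,90)),.046).mean(0); print(f)
q=np.array([.5287,-.2496])
assert np.abs(f[:2]-q).max()<.003
t=(q+f[:2])/2
lower(*t,.010,.0936)
E
```

```text
[ 0.52841818 -0.24982583  0.046     ]
above [ 0.5288 -0.2497  0.1139] [ 0.5  0.8 -2.6]
hit True [ 0.5285 -0.2496  0.0935] proud mm -0.1 [-1.7  1.2  8. ] [0.33 0.46 0.03] 21.45
```

```bash
python3 - <<'E'
from h import *
robot.gripper_to(.034); s=robot.get_state()["ee_pos"]
robot.move_linear((s[0],s[1],.16),velocity=.12)
robot.move_ptp((.50,-.17,.24),down(-np.pi/2)); robot.pause(.3)
_,f=shot("end_w"); _,g=shot("end_s","scene"); print(robot.get_state()["time"])
cv2.imwrite("pics/end.png",np.hstack([cv2.resize(f[80:280,130:430],(400,267))if 0 else f[50:300,80:460],cv2.resize(g[130:330,170:470],(420,280))[:250]])[:,:800])
E
```

```text
23.625
```

View pics/end.png

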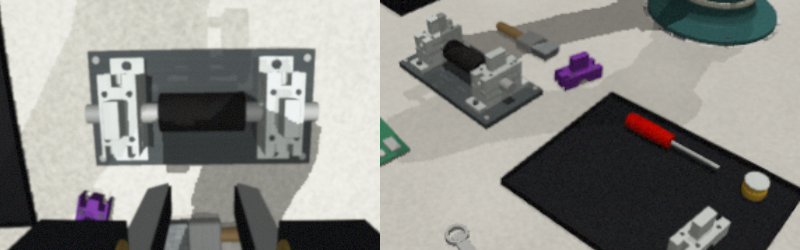

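Both caps sit flat on their saddles, at (120,108) and (285,108) in the left view. The spare is still in the tray and the purple look-alike hasn't moved. Handing in.

```bash
python3 -c "
from rig import robot
print(robot.sign_off())"
```

```text
the job is handed in; nothing more can be done
None
```

I refitted cap_twin and cap_wide on their own saddles, both seated to within 0.1 mm of home height and released. I left the third cap and everything else alone and handed the job in at about 24 s; the sign-off call returned no verdict.

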